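# Index the sample changer, try the hatch, free it if caught and hold it open

### The job

With the hatch still shut, turn the sample changer's selector knob clockwise (seen from above) until its pointer clicks in facing the index ridge. Then pull up on the hatch's bow handle to find out whether it is caught, without touching the catch first; if it will not lift, let it down, push the thumb catch fully back, and try again. Swing the hatch up to about 60 degrees and finish while still holding it there, for it springs shut if let go; leave everything else on the worktop where it stands.

Things in the scene. Friction and masses are not known exactly. Their poses are not given: they have to be found in the camera images.
- changer: Sample changer: fixed grey box, 160 mm deep (x), 240 wide (y), top at z = 85. Origin: centre of its underside; x from its front (bow handle, robot's side) to its back, y to its left, z up; all mm below are in this frame. On top: white hatch (x -82 to 40, y -24 to 79, top z = 91.5), black selector knob to the right of it, thumb catch to the left.
- selector (a joint): Knob angle, rad, growing clockwise from above, range 0 to 1.75, starts at 0.35 to 0.8. At 1.40 a sprung detent holds it, pointer at the steel index ridge beside the hatch (changer +y). Pointer direction: +y turned anticlockwise by (1.40 - value). Detent draws in from within 0.1 rad, takes up to 0.2 Nm to enter; else the knob turns lightly and stays.
- selector_grip (a point): On the knob's vertical axis at (0, -75, 110), where to pinch: a black bar 12 mm thick, 44 long (along the pointer, centred on the axis), top at z = 121.5, on a disc 48 mm across whose top is at z = 96.5. A small low nose at one end of the bar is the pointer.
- hatch (a joint): Hatch angle, rad: 0 shut, 1.3 at its stop. Sprung: it needs 1.5 to 3 N at the handle and falls shut when let go. A hook inside, which cannot be seen or read, may have caught it: then it lifts only about 0.05 rad (9 mm at the handle) and stops hard; if free it rises on.
- hatch_bar (a point): Middle of the round steel bar of the bow handle: 10 mm thick, along y, straight for 68 mm, 48 mm in front of the box; shut it is at (-128, 27.5, 88.5). 43 mm are free between bar and box, and nothing is below it but the worktop. 168 mm from the hinge axis. It can turn between the fingers.
- hatch_hinge (a point): Middle of the hatch's hinge axis, parallel to the changer's y, at (40, 27.5, 88.5). The hatch opens with its front edge and handle rising and swinging back (+x).
- catch (a joint): Thumb catch travel, m: 0 forward, where it starts whether or not the hook has caught; 0.018 fully back (+x). Takes about 2 N and stays where it is left. Pushed fully back (past 0.014) with the hatch let down, it knocks the hook off for good.
- catch_thumb (a point): Middle of the top of the thumb catch, an upright black block 14 mm (x) by 13 (y) from z = 85 to 107.5; forward it is at (-48, 97.5, 107.5). Its foot is 30 mm long (x), 4.5 high. The hatch's edge is 12 mm beside it.
- stopwatch: a round black stopwatch, 66 x 60 x 16 mm, lying flat; a bystander, loose; origin at the centre of its underside.
- petri_dish: a clear round dish, 96 mm across, 16 mm high; a bystander, loose; origin at the centre of its underside.
- beaker: a steel beaker, 72 mm across, 86 mm high; a bystander, loose; origin at the centre of its underside.
- rubber_stopper: a grey rubber stopper, 36 mm across, 30 mm high; a bystander, loose; origin at the centre of its underside.
- weight_box: a dark hinged case, 80 x 150 x 39 mm; a bystander, loose; origin at the centre of its underside.
- dropper: a small bottle with a black cap, 34 mm across, 74 mm high; a bystander, loose; origin at the centre of its underside.
- measuring_cylinder: a glass measuring cylinder with a blue hexagonal foot, 55 x 64 x 191 mm, standing; a bystander, loose; origin at the centre of its underside.

How it is judged (in metres and radians):
On the way, in this order (a step that is already met when the one before it is completed fails the run):
1. the selector is in its detent (1.40 +- 0.06 rad) with the hatch still shut and the catch forward (value of joint selector between 1.34 and 1.46 rad and value of joint hatch below 0.015 rad and value of joint catch below 0.004 m), for 0.2 s.
2. the hatch is tried: its handle is pulled up (hatch above 0.022 rad) with the catch still forward (value of joint hatch above 0.022 rad and value of joint catch below 0.004 m and contact force between the fingers and hatch above 0.5 N), for 0.1 s.
3. the hatch is swung open beyond 0.85 rad (value of joint hatch above 0.85 rad), for 0.2 s.
At the end, for the whole second after the job is handed in: the fingers hold the hatch (contact over 0.5 N) at rest between 0.85 and 1.28 rad (49 to 73 degrees), and the selector is still in its detent (1.34 to 1.46 rad); the thumb catch is either untouched (under 4 mm) or fully back (over 14 mm) (value of joint hatch between 0.85 and 1.28 rad and velocity of joint hatch between -0.1 and 0.1 rad/s and contact force between the fingers and hatch above 0.5 N and value of joint selector between 1.34 and 1.46 rad and (value of joint catch below 0.004 m or value of joint catch above 0.014 m)); the arm keeps its last pose, push and grip.
It fails at once if a bystander is moved by more than 20 mm (distance of any of stopwatch, petri_dish, beaker, rubber_stopper, weight_box, dropper, measuring_cylinder from where it was at the start of the episode above 0.02 m).
It also fails if it takes over 64 s, if anything falls off the work surface, if the arm or the gripper's body presses on something with over 40 N, if the wrist force passes 120 N, or if a joint passes its speed limit or range.

### The arm

A 6-joint arm with a two-finger parallel gripper is mounted at the origin on a cart in front of the work surface, level with it; the furniture and walls round the work are solid. World frame = base frame: x ahead of the robot, y to its left, z up, the work surface at z = 0. Lengths are in m, angles in degrees, forces in N, time in s.
With the tool pointing down it reaches from about 0.4 to 0.825 m from the base axis. Payload 7 kg.
Tool frame: the origin (TCP) lies midway between the tips of the shut fingers; the grasp point (between the pads) lies 19 mm behind it; z points along the fingers, y is the line along which they close (so a half turn about z gives the same grasp; the last joint's range is limited). The gripper opens to 88 mm and grips with 3 to 60 N. Pads are 19 mm wide; open, the fingers measure 130 mm over their backs; the gripper's body (78 mm by 193 mm) begins 47 mm behind the grasp point.
Start: joints at [-57.175, 20.546, 0.682, 0, -70.136, -16.507], TCP at [0.19, -0.648, 0.227] pointing down, gripper open.
Joint ranges: [-176.03, 176.03], [-82.01, 121.73], [-58.28, 71.71], [-173.87, 95.51], [-174.79, -0.11], [-173.66, 173.66]. Speed limits (degrees/s): [136.94, 136.94, 172.46, 180, 180, 180].

### API

Orientations are given as [roll, pitch, yaw] about the fixed x, y, z axes, in that order (R = Rz(yaw) Ry(pitch) Rx(roll)).
In Python, from plant import ctrl gives the robot as it stands. The module is installed in compiled form; this text tells all that it offers.
- The arm moves only by the tool play_rows, never from a script. Its argument "commands" is a list that holds one entry, the list of rows, each a list of 7 numbers: the turn, a rotation vector about the tool's x, y, z in rad, then the shift along the tool's x, y, z in cm, then the finger opening in cm, from 0 to 8.76. In form: [[[ax, ay, az, x, y, z, grip], ...]]. A call has 1 to 8 rows; each row is the pose to reach, as a shift and turn from the pose commanded when the call began, along the tool's axes at that moment; what a row does not reach only later rows make up. A row lasts 1/12 s, in which the tool goes at most 41.7 mm and 7.16 degrees, less where a joint would pass 70% of its speed; a pose out of reach is approached as far as the arm can. A call with a gripper value outside its range is refused whole. The fingers move at their own pace and stop on an object; the grip force is fixed at half the most. Time passes only in rows, so rows that repeat a pose let the fingers close. It gives the time, the measured TCP pose, the force, the opening and the grip force at its end, in the units of the state.
- ctrl.get_obs(): the state, without advancing time (a new reading comes with each control period).
- ctrl.snapshot(name): name is "scene" or "top"; returns a dict with "color" (384x512x3 uint8, red, green, blue), "camera_matrix" (3x3 intrinsics, pixels), "origin" and "rotation" of the camera in the world. Camera axes: x right, y down, z forward; pixel columns grow to the right and rows downward; lengths in m; the calibration is good to about 2 mm. A picture is of the moment at which its call begins. There is no depth.
- ctrl.close_job(): hands the job in; it is judged then, once.
Trained networks look in a picture, given as the dict that the camera call returned (one of the last four; its "shot" number tells which), for a name from the list of things; names that differ only in an ending like _2 or _b are one class to them, and where a whole thing is asked for, a point or a joint stands for the part that bears it (a point fixed in the world has none). Each returns a list of dicts, best first, with "conf" (0 to 1); they miss things now and then, are a little off and sometimes report something else, mostly with a low value. They report only what shows in the picture. A call takes as long as a camera call.
- ctrl.find_in(picture, name): "bbox" ([left, top, width, height] in pixels, round what is visible of it).
The state is a dict: "clock": time; "joint_pos": joint angles; "qvel": joint speeds; "tau": joint torques, N m; "tool_pos": TCP position; "orientation": TCP orientation; "force": force on the tool from outside, world axes, zero at the start; "moment": the same for the moment, N m; "opening": finger opening in m; "gripper_force": force on a finger pad.
Only numpy, scipy, OpenCV 4.12 (cv2) and the standard library are available. Lean on these libraries where they do the work, as an engineer would, in place of code of your own. Each camera call takes 0.05 s, during which the arm holds its last target. There are 200 camera calls.

## Working session

There is one attempt and no reset: what is moved stays moved. The work goes in short steps, Python scripts to look and compute and a tool call to move; the robot and the scene stay as the last step left them, time stands still between calls to the robot, and variables do not carry over. Pictures are saved under pics/ and viewed, at most 10 in all, crops included, and the job is handed in when it is done.

Besides the shell and the picture viewer there is one more tool, called after "Request:" as name([rows], argument=value, ...), one row to a line, values as JSON. play_rows: Moves the arm, as the interface text tells. Its arguments: {"type":"object","properties":{"commands":{"type":"array","items":{"type":"array","items":{"type":"array","items":{"type":"number"}}}}},"required":["commands"]}

```bash
mkdir -p pics; python3 - <<'E'
from plant import ctrl
import cv2,numpy as np
o=ctrl.get_obs();print({k:np.round(v,3).tolist() for k,v in o.items()})
for n in("scene","top"):
    s=ctrl.snapshot(n);cv2.imwrite(f"pics/{n}0.png",s["color"][:,:,::-1])
    print(n,np.round(s["camera_matrix"],1).tolist(),np.round(s["origin"],4).tolist(),np.round(s["rotation"],4).tolist())
    for t in("changer","selector","hatch","catch","hatch_bar","stopwatch","petri_dish","beaker","rubber_stopper","weight_box","dropper","measuring_cylinder"):
        print(t,[(np.round(d["bbox"]).tolist(),round(d["conf"],2)) for d in ctrl.find_in(s,t)[:2]])
E
```

```text
{'clock': 0.0, 'joint_pos': [-57.175, 20.59, 0.633, -0.022, -70.136, -16.507], 'qvel': [-0.116, -0.007, -0.037, 0.067, -0.018, -0.085], 'tau': [0.0, -58.272, 29.307, 6.997, 0.007, -0.0], 'tool_pos': [0.189, -0.647, 0.226], 'orientation': [179.905, -0.007, -163.689], 'force': [-0.102, 0.595, -0.177], 'moment': [0.015, 0.023, -0.081], 'gripper_force': 0.0, 'opening': 0.087}
scene [[387.5, 0.0, 255.6], [0.0, 387.5, 191.5], [0.0, 0.0, 1.0]] [-0.6891, -0.7139, 0.7945] [-116.2321, -0.6716, -59.6672]
changer [([230.0, 178.0, 71.0, 45.0], 0.69), ([274.0, 183.0, 16.0, 12.0], 0.56)]
selector [([272.0, 183.0, 15.0, 11.0], 0.57)]
hatch [([235.0, 178.0, 38.0, 20.0], 0.93)]
catch []
hatch_bar [([236.0, 180.0, 39.0, 21.0], 0.95)]
stopwatch [([189.0, 204.0, 14.0, 7.0], 0.45)]
petri_dish [([267.0, 184.0, 22.0, 10.0], 0.19)]
beaker []
rubber_stopper [([190.0, 203.0, 13.0, 10.0], 0.64), ([328.0, 239.0, 13.0, 17.0], 0.61)]
weight_box [([272.0, 224.0, 48.0, 29.0], 0.58)]
dropper [([355.0, 238.0, 14.0, 21.0], 0.54)]
measuring_cylinder []
top [[400.6, 0.0, 254.0], [0.0, 400.6, 195.5], [0.0, 0.0, 1.0]] [0.4134, -0.0265, 1.5753] [-174.7738, 0.5715, -91.6469]
changer []
selector [([150.0, 219.0, 22.0, 12.0], 0.24)]
hatch [([232.0, 168.0, 28.0, 46.0], 0.92), ([345.0, 212.0, 12.0, 10.0], 0.49)]
catch []
hatch_bar [([233.0, 165.0, 27.0, 51.0], 0.91)]
stopwatch [([292.0, 216.0, 43.0, 23.0], 0.71), ([188.0, 221.0, 16.0, 14.0], 0.68)]
petri_dish []
beaker [([148.0, 215.0, 24.0, 17.0], 0.67)]
rubber_stopper []
weight_box [([290.0, 217.0, 46.0, 20.0], 0.73)]
dropper [([371.0, 210.0, 13.0, 12.0], 0.55)]
measuring_cylinder [([125.0, 159.0, 23.0, 17.0], 0.8)]
```

```bash
python3 - <<'E'
import cv2
a=cv2.imread("pics/top0.png")[130:265,110:410]; cv2.imwrite("pics/top0c.png",cv2.resize(a,None,fx=2.66,fy=2.66,interpolation=cv2.INTER_CUBIC))
a=cv2.imread("pics/scene0.png")[130:270,170:380]; cv2.imwrite("pics/scene0c.png",cv2.resize(a,None,fx=3.8,fy=3.8,interpolation=cv2.INTER_CUBIC))
E
```

```text
(no output)
```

View pics/top0c.png

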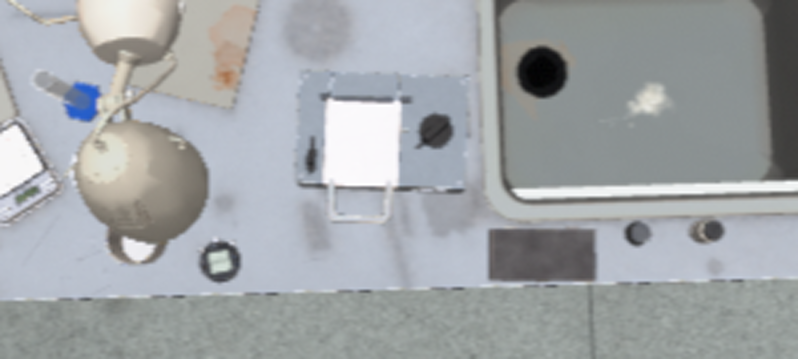

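View pics/scene0c.png

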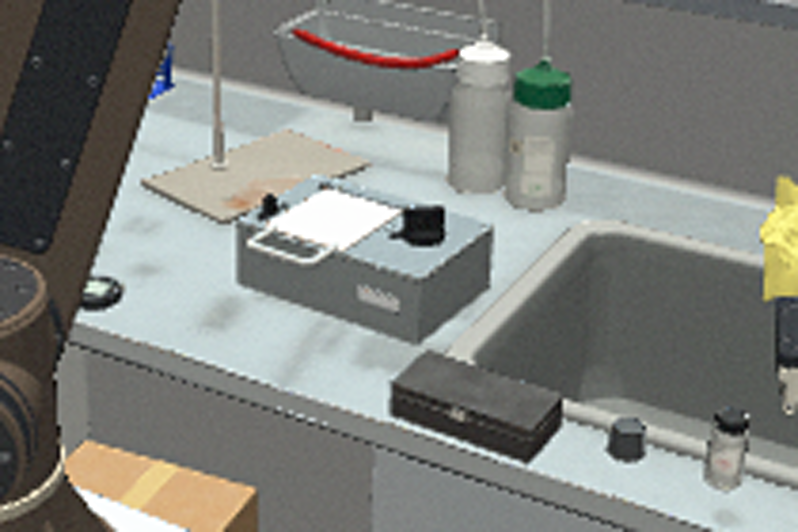

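```bash
python3 - <<'E'
import cv2,numpy as np
t=cv2.imread("pics/top0.png")[150:220,216:292]; s=cv2.imread("pics/scene0.png")[172:222,228:304]
r=lambda a:cv2.resize(a,None,fx=8,fy=8,interpolation=cv2.INTER_LANCZOS4)
cv2.imwrite("pics/t8.png",r(t));cv2.imwrite("pics/s8.png",r(s))
E
```

```text
(no output)
```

View pics/t8.png

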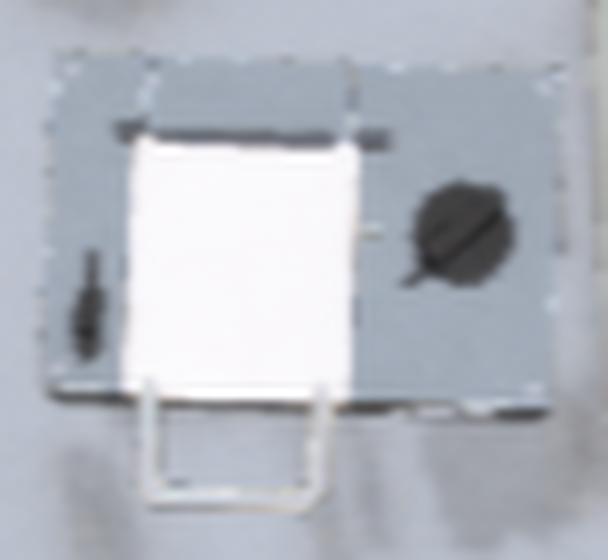

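View pics/s8.png

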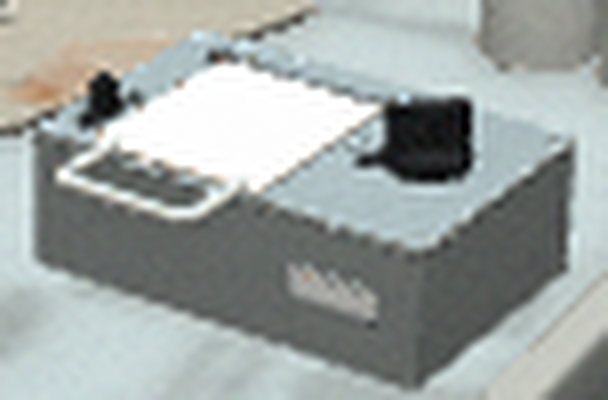

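View pics/scene0.png

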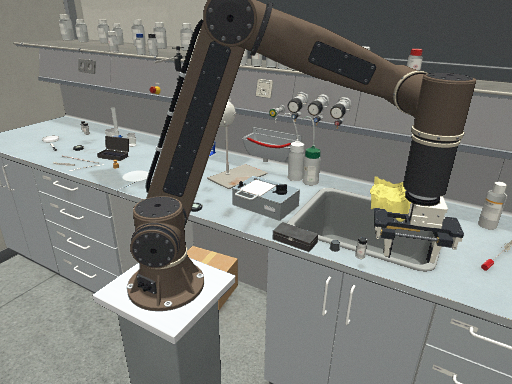

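```bash
cat > h.py <<'E'
import numpy as np
from scipy.spatial.transform import Rotation as R
CAM={"scene":(387.5,255.6,191.5,[-0.6891,-0.7139,0.7945],[-116.2321,-0.6716,-59.6672]),"top":(400.6,254.0,195.5,[0.4134,-0.0265,1.5753],[-174.7738,0.5715,-91.6469])}
def proj(n,p):
    f,cx,cy,o,r=CAM[n]; q=R.from_euler("xyz",r,degrees=True).inv().apply(np.asarray(p)-o)
    return np.c_[q[:,0]/q[:,2]*f+cx,q[:,1]/q[:,2]*f+cy]
def ray(n,u,z):
    f,cx,cy,o,r=CAM[n]; d=R.from_euler("xyz",r,degrees=True).apply([(u[0]-cx)/f,(u[1]-cy)/f,1]); return np.array(o)+d*(z-o[2])/d[2]
E
python3 - <<'E'
from h import *
from scipy.optimize import least_squares
T={(80,120,85):(55,55),(80,-120,85):(557,68),(-80,-120,85):(547,402),(-80,120,85):(50,391),(0,-75,108):(466,233),(-128,27.5,88.5):(230,497),(40,79,91):(133,140),(40,-24,91):(358,145),(-48,97.5,107):(88,318)}
S={(-80,-120,85):(423,247),(-80,120,85):(37,135),(80,-120,85):(573,142),(-80,-120,0):(413,387),(80,-120,0):(567,268),(-80,120,0):(37,262),(-128,27.5,88.5):(128,198)}
A=[np.array(list(D))/1000. for D in(T,S)]
U=[(np.array(list(D.values()))+.5)/8-.5+o for D,o in((T,(216,150)),(S,(228,172)))]
def w(p,a): return R.from_euler("z",p[2]).apply(a)+[p[0],p[1],0]
def f(p): return np.r_[(proj("top",w(p,A[0]))-U[0]).ravel(),(proj("scene",w(p,A[1]))-U[1]).ravel()]
r=least_squares(f,[.5,0,0],loss="soft_l1");p=r.x
print(p,np.degrees(p[2]));print(np.round(f(p).reshape(-1,2),1).tolist())
for k,v in dict(grip=(0,-.075,.11),bar=(-.128,.0275,.0885),hinge=(.04,.0275,.0885),catch=(-.048,.0975,.1075)).items(): print(k,w(p,np.array([v])).round(4))
n=ray("top",(np.array([408,283])+.5)/8-.5+(216,150),.1);c=w(p,np.array([[0,-.075,.1]]))[0];d=n-c
print("ptr val",1.4-(np.arctan2(d[1],d[0])-p[2]-np.pi/2))
for k,b in dict(sw=(188,221,16,14),wb=(290,217,46,20),cyl=(125,159,23,17),rs=(345,212,12,10),dr=(371,210,13,12)).items(): print(k,ray("top",(b[0]+b[2]/2,b[1]+b[3]/2),.03).round(3))
E
```

```text
[ 0.61464908 -0.01331527 -0.06431709] -3.6850980629754218
[[-0.6, -0.2], [0.3, 0.3], [0.4, 0.9], [-1.8, 0.1], [-0.7, -0.4], [-0.1, 0.5], [0.0, -0.2], [-0.6, 0.1], [-0.6, 0.3], [0.7, -0.1], [0.1, -1.4], [1.2, -1.3], [1.1, 1.1], [0.7, 0.6], [0.4, 0.5], [-0.1, -0.0]]
grip [[ 0.6098 -0.0882  0.11  ]]
bar [[0.4887 0.0224 0.0885]]
hinge [[0.6563 0.0116 0.0885]]
catch [[0.573  0.0871 0.1075]]
ptr val 0.5840655670604833
sw [0.436 0.212 0.03 ]
wb [ 0.427 -0.238  0.03 ]
cyl [0.679 0.441 0.03 ]
rs [ 0.461 -0.386  0.03 ]
dr [ 0.462 -0.487  0.03 ]
```

```bash
cat >> h.py <<'E'
def to(pos,rpy):
    """rotvec and shift (cm) in tool axes from the present pose to a world pose"""
    from plant import ctrl
    o=ctrl.get_obs(); r0=R.from_euler("xyz",o["orientation"],degrees=True)
    print("rv",(r0.inv()*R.from_euler("xyz",rpy,degrees=True)).as_rotvec().round(3),"sh",(r0.inv().apply(np.array(pos)-o["tool_pos"])*100).round(2))
E
python3 -c "
from h import *
to([.61,-.088,.2],[180,0,-47])"
```

```text
rv [-0.     0.    -2.036] sh [-56.07  41.91   2.66]
```

Request:
play_rows([
  [[0,0,-0.12,-3.2,2.4,0,6],[0,0,-0.24,-6.4,4.8,0,6],[0,0,-0.36,-9.6,7.2,0,6],[0,0,-0.48,-12.8,9.6,0,6],[0,0,-0.6,-16,12,0,6],[0,0,-0.72,-19.2,14.4,0,6],[0,0,-0.84,-22.4,16.8,0,6],[0,0,-0.96,-25.6,19.2,0,6]],
])

```text
clock: 1.97
tool_pos: [0.3822, -0.39, 0.2269]
orientation: [-180.0, -0.0, -108.3]
force: [0.7, -0.9, -0.1]
opening: 0.06
gripper_force: 0.0
```

```bash
python3 -c "
from h import *
to([.61,-.088,.2],[180,0,-47])"
```

```text
rv [-1.000e-03 -1.000e-03 -1.071e+00] sh [-35.83 -12.12   2.7 ]
```

Request:
play_rows([
  [[0,0,-0.12,-3.9,-1.3,0.3,5],[0,0,-0.24,-7.8,-2.6,0.6,5],[0,0,-0.36,-11.7,-3.9,0.9,5],[0,0,-0.48,-15.6,-5.2,1.2,5],[0,0,-0.6,-19.5,-6.5,1.5,5],[0,0,-0.72,-23.4,-7.8,1.8,5],[0,0,-0.84,-27.3,-9.1,2.1,5],[0,0,-0.96,-31.2,-10.4,2.4,5]],
])

```text
clock: 2.63
tool_pos: [0.5808, -0.1274, 0.2028]
orientation: [-180.0, -0.0, -53.3]
force: [0.7, -1.4, 0.6]
opening: 0.0503
gripper_force: 0.0
```

```bash
python3 -c "
from h import *
to([.61,-.088,.17],[180,0,-47])"
```

```text
rv [-0.001 -0.    -0.11 ] sh [-1.42 -4.69  3.28]
```

Request:
play_rows([
  [[0,0,-0.06,-0.7,-2.3,0,5],[0,0,-0.11,-1.4,-4.7,1.5,5],[0,0,-0.11,-1.4,-4.7,3,5],[0,0,-0.11,-1.4,-4.7,3.3,5],[0,0,-0.11,-1.4,-4.7,3.3,5]],
])

```text
clock: 3.05
tool_pos: [0.6085, -0.0901, 0.1683]
orientation: [179.9, 0.1, -47.4]
force: [-0.2, 0.5, 0.5]
opening: 0.0503
gripper_force: 0.0
```

```bash
python3 - <<'E'
from plant import ctrl
from h import *
import cv2
o=ctrl.get_obs();print(o["tool_pos"],o["orientation"],o["joint_pos"])
s=ctrl.snapshot("top")["color"][150:220,216:292,::-1];t=ctrl.snapshot("scene")["color"][160:222,228:304,::-1]
r=lambda a:cv2.resize(a,None,fx=5,fy=5,interpolation=cv2.INTER_CUBIC)
a,b=r(s),r(t);h=np.zeros((350,760,3),np.uint8);h[:,:380]=a;h[:310,380:]=b;cv2.imwrite("pics/k1.png",h)
E
```

```text
[ 0.60845342 -0.09014189  0.16827981] [ 1.79863670e+02  1.00388975e-01 -4.73696653e+01] [ 9.73541000e+00  1.75007226e+01 -1.17033371e+01 -1.17259218e-02
 -6.09649341e+01  3.29007504e+01]
```

View pics/k1.png

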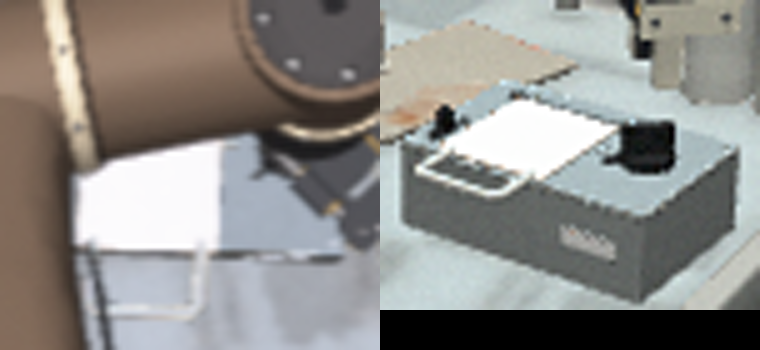

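Request:
play_rows([
  [[0,0,0,0,-0.2,2,5],[0,0,0,0,-0.2,4,5],[0,0,0,0,-0.2,5.5,5],[0,0,0,0,-0.2,6.5,5],[0,0,0,0,-0.2,6.5,5]],
])

```text
clock: 3.57
tool_pos: [0.6098, -0.0896, 0.1034]
orientation: [179.9, 0.1, -47.4]
force: [0.2, -0.5, -0.1]
opening: 0.0497
gripper_force: 0.0
```

Request:
play_rows([
  [[0,0,0,0,0,0.1,3],[0,0,0,0,0,0.1,2],[0,0,0,0,0,0.1,1.4],[0,0,0,0,0,0.1,0.6],[0,0,0,0,0,0.1,0.6],[0,0,0,0,0,0.1,0.6]],
])

```text
clock: 4.07
tool_pos: [0.6111, -0.0888, 0.104]
orientation: [-180.0, -0.0, -47.4]
force: [0.6, 0.2, -0.6]
opening: 0.0158
gripper_force: 0.0
```

```bash
python3 - <<'E'
from plant import ctrl
import cv2
o=ctrl.get_obs();print(o["tool_pos"],o["orientation"],o["force"],o["moment"],o["opening"],o["gripper_force"])
t=ctrl.snapshot("scene")["color"][160:222,228:304,::-1]
cv2.imwrite("pics/k2.png",cv2.resize(t,None,fx=5,fy=5,interpolation=cv2.INTER_CUBIC))
E
```

```text
[ 0.61107939 -0.08882087  0.10404296] [-1.79964571e+02 -2.48246769e-02 -4.73700964e+01] [ 0.55741706  0.23209517 -0.62449076] [-0.00430689  0.15038761  0.01876736] 0.015816885628918472 0.0
```

View pics/k2.png

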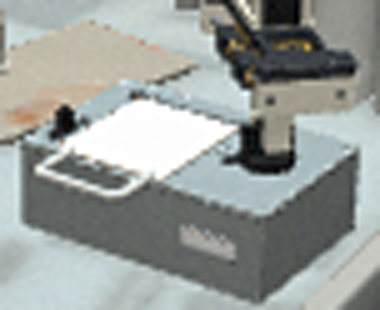

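Request:
play_rows([
  [[0,0,0,0,0,0,0.4],[0,0,0,0,0,0,0.4],[0,0,0,0,0,0,0.4],[0,0,0.05,0,0,0,0.4],[0,0,0.1,0,0,0,0.4],[0,0,0.15,0,0,0,0.4],[0,0,0.2,0,0,0,0.4],[0,0,0.25,0,0,0,0.4]],
])

```text
clock: 4.78
tool_pos: [0.6098, -0.09, 0.1039]
orientation: [179.9, -0.0, -61.8]
force: [-5.0, -6.3, 5.8]
opening: 0.0116
gripper_force: 30.0
```

Request:
play_rows([
  [[0,0,0.06,0,0,0,0.4],[0,0,0.12,0,0,0,0.4],[0,0,0.18,0,0,0,0.4],[0,0,0.24,0,0,0,0.4],[0,0,0.3,0,0,0,0.4],[0,0,0.36,0,0,0,0.4],[0,0,0.42,0,0,0,0.4],[0,0,0.42,0,0,0,0.4]],
])

```text
clock: 5.45
tool_pos: [0.6088, -0.0903, 0.1039]
orientation: [179.8, -0.1, -86.0]
force: [-8.0, -5.4, 9.1]
opening: 0.0112
gripper_force: 30.0
```

```bash
python3 - <<'E'
from plant import ctrl
o=ctrl.get_obs();print(o["tool_pos"],o["orientation"],o["force"],o["moment"])
E
```

```text
[ 0.60877259 -0.09026009  0.10394541] [ 1.79783692e+02 -7.68369774e-02 -8.59995262e+01] [-8.03607955 -5.36106891  9.05595367] [-2.25734591  2.98632462 -0.02703825]
```

Request:
play_rows([
  [[0,0,0.04,0,0,0,0.4],[0,0,0.08,0,0,0,0.4],[0,0,0.12,0,0,0,0.4],[0,0,0.14,0,0,0,0.4],[0,0,0.14,0,0,0,0.4],[0,0,0.14,0,0,0,0.4]],
])

```text
clock: 5.95
tool_pos: [0.6084, -0.0903, 0.1039]
orientation: [179.8, -0.1, -93.8]
force: [-8.6, -6.3, 10.0]
opening: 0.012
gripper_force: 30.0
```

```bash
python3 - <<'E'
from plant import ctrl
o=ctrl.get_obs();print(o["tool_pos"],o["orientation"],o["force"],o["moment"])
E
```

```text
[ 0.60840231 -0.09026092  0.1039077 ] [ 1.79758057e+02 -1.08985797e-01 -9.38144797e+01] [-8.62308205 -6.28522132  9.99534844] [-2.12603104  3.37341252 -0.07771454]
```

Request:
play_rows([
  [[0,0,0,0,0,0,4.5],[0,0,0,0,0,0,4.5],[0,0,0,0,0,0,4.5],[0,0,0,0,0,0,4.5],[0,0,0,0,0,0,4.5],[0,0,0,0,0,-2,4.5],[0,0,0,0,0,-5,4.5],[0,0,0,0,0,-8,4.5]],
])

```text
clock: 6.62
tool_pos: [0.6103, -0.0887, 0.1835]
orientation: [179.9, -0.0, -93.8]
force: [1.1, 0.8, 0.1]
opening: 0.0452
gripper_force: 0.0
```

```bash
python3 - <<'E'
from plant import ctrl
import cv2
from h import *
o=ctrl.get_obs();print(o["tool_pos"],o["orientation"],o["joint_pos"])
t=ctrl.snapshot("scene")["color"][172:222,228:304,::-1]
cv2.imwrite("pics/k3.png",cv2.resize(t,None,fx=8,fy=8,interpolation=cv2.INTER_CUBIC))
c=R.from_euler("z",-.0643)
for v in (1.3,1.4,1.5):
  a=1.4-v; d=np.array([-np.sin(a),np.cos(a),0])*.03
  print(v,(proj("scene",[c.apply(np.array([0,-.075,.099])+d)+[.6146,-.0133,0]])-[228,172])*8)
E
```

```text
[ 0.61030215 -0.08873585  0.18348703] [ 1.79862017e+02 -2.30405531e-02 -9.37706835e+01] [ 9.84039135e+00  1.69313594e+01 -1.03871006e+01 -1.13291197e-02
 -6.28210709e+01 -1.36059155e+01]
1.3 [[377.35818686 123.79579188]]
1.4 [[380.11686199 121.69190615]]
1.5 [[383.35973744 119.73804381]]
```

View pics/k3.png

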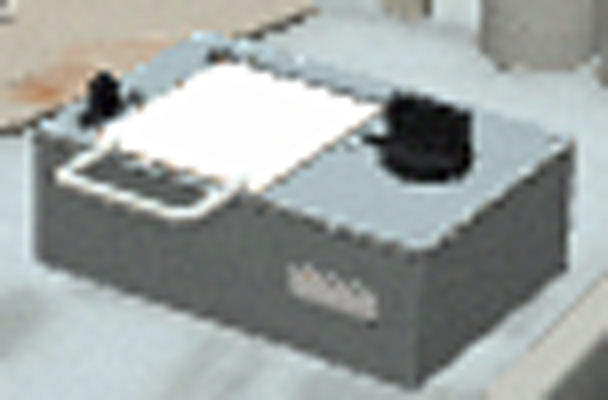

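```bash
python3 - <<'E'
from h import *
c=R.from_euler("z",-.0643)
for v in (.55,.65,1.3,1.4,1.5):
  a=1.4-v; d=np.array([-np.sin(a),np.cos(a),0])*.034
  P=[c.apply(np.array([0,-.075,.099])+d)+[.6146,-.0133,0]]
  print(v,(proj("scene",P)-[228,172])*8+3.5,(proj("top",P)-[216,150])*8+3.5)
to([.4885,.0225,.15],[180,0,-93.7])
E
```

```text
0.55 [[370.25551279 146.43667853]] [[409.68280423 285.12478807]]
0.65 [[368.62698348 143.58405069]] [[404.59233055 279.87410586]]
1.3 [[373.91891513 125.64627436]] [[386.70971232 236.91143643]]
1.4 [[377.05281471 123.26748624]] [[386.58749466 229.65029849]]
1.5 [[380.73283866 121.05914553]] [[387.1965744  222.41698142]]
rv [-0.008 -0.001 -0.   ] sh [-10.33  13.27   4.01]
```

Request:
play_rows([
  [[0,0,0,-2.5,3,0,3.2],[0,0,0,-5,6,0,3.2],[0,0,0,-7.5,9,0,3.2],[0,0,0,-9.5,12,1,3.2],[0,0,0,-10.3,13.3,2,3.2],[0,0,0,-10.3,13.3,3,3.2],[0,0,0,-10.3,13.3,3.3,3.2],[0,0,0,-10.3,13.3,3.3,3.2]],
])

```text
clock: 7.33
tool_pos: [0.485, 0.0227, 0.15]
orientation: [180.0, -0.0, -93.7]
force: [0.4, -0.1, 0.6]
opening: 0.032
gripper_force: 0.0
```

```bash
python3 - <<'E'
from plant import ctrl
import cv2
from h import *
o=ctrl.get_obs();print(o["tool_pos"],o["orientation"],o["joint_pos"]);to([.4885,.0225,.0695],[180,0,-93.7])
s=ctrl.snapshot("top")["color"][150:220,216:292,::-1];t=ctrl.snapshot("scene")["color"][152:222,228:304,::-1]
h=np.hstack([s,t]);cv2.imwrite("pics/b1.png",cv2.resize(h,None,fx=5,fy=5,interpolation=cv2.INTER_CUBIC))
E
```

```text
[0.48503178 0.0227154  0.15003648] [ 1.79961007e+02 -2.54245141e-02 -9.37456106e+01] [ 2.59499985e+01  6.52737884e+00 -2.88540308e+01  3.39375799e-03
 -5.46650577e+01 -2.96975817e+01]
rv [ 0.001 -0.    -0.001] sh [-0.   -0.35  8.05]
```

View pics/b1.png

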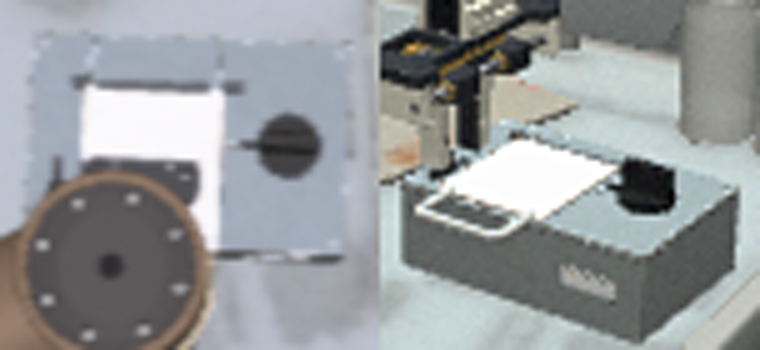

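Request:
play_rows([
  [[0,0,0,0,-0.35,1.5,3.2],[0,0,0,0,-0.35,3,3.2],[0,0,0,0,-0.35,4.5,3.2],[0,0,0,0,-0.35,5.5,3.2],[0,0,0,0,-0.35,6.5,3.2],[0,0,0,0,-0.35,7.3,3.2],[0,0,0,0,-0.35,8,3.2],[0,0,0,0,-0.35,8,3.2]],
])

```text
clock: 8.1
tool_pos: [0.4882, 0.022, 0.0694]
orientation: [179.9, -0.0, -93.8]
force: [-0.1, 0.4, -0.6]
opening: 0.0318
gripper_force: 0.0
```

Request:
play_rows([
  [[0,0,0,0,0,0,2],[0,0,0,0,0,0,1.4],[0,0,0,0,0,0,0.5],[0,0,0,0,0,0,0.5],[0,0,0,0,0,0,0.5],[0,0,0,0,0,0,0.5],[0,0,0,0,0,0,0.5]],
])

```text
clock: 8.68
tool_pos: [0.4878, 0.0225, 0.0706]
orientation: [180.0, 0.0, -93.8]
force: [-5.5, 2.6, 2.5]
opening: 0.0088
gripper_force: 30.0
```

Request:
play_rows([
  [[0,0,0,0,0,-0.2,0.5],[0,0,0,0,0,-0.4,0.5],[0,0,0,0,0,-0.6,0.5],[0,0,0,0,0,-0.7,0.5],[0,0,0,0,0,-0.7,0.5],[0,0,0,0,0,-0.7,0.5]],
])

```text
clock: 9.18
tool_pos: [0.4879, 0.0225, 0.0775]
orientation: [180.0, 0.0, -93.8]
force: [-5.1, 4.0, -2.4]
opening: 0.0093
gripper_force: 30.0
```

Request:
play_rows([
  [[0,0,0,0,0,-0.2,0.5],[0,0,0,0,0,-0.4,0.5],[0,0,0,0,0,-0.6,0.5],[0,0,0,0,0,-0.6,0.5],[0,0,0,0,0,-0.6,0.5]],
])

```text
clock: 9.6
tool_pos: [0.4881, 0.0226, 0.0827]
orientation: [180.0, 0.0, -93.8]
force: [2.7, 4.3, -21.7]
opening: 0.0089
gripper_force: 30.0
```

Request:
play_rows([
  [[0,0,0,0,0,0.4,0.5],[0,0,0,0,0,0.8,0.5],[0,0,0,0,0,1.2,0.5],[0,0,0,0,0,1.25,1.5],[0,0,0,0,0,1.25,3.2],[0,0,0,0,0,1.25,3.2],[0,0,0,0,0,1.25,3.2],[0,0,0,0,0,1.25,3.2]],
])

```text
clock: 10.27
tool_pos: [0.4892, 0.0224, 0.0718]
orientation: [-179.9, 0.0, -93.8]
force: [-0.0, 0.1, 0.1]
opening: 0.0311
gripper_force: 0.0
```

```bash
python3 - <<'E'
from h import *
c=lambda p:R.from_euler("z",-.0643).apply(p)+[.6146,-.0133,0]
print("catch",c([-.048,.0975,.1075]))
to(c([-.085,.0975,.14]),[180,0,-93.7])
E
```

```text
catch [0.57296412 0.08708279 0.1075    ]
rv [-0.002  0.    -0.001] sh [-7.   -4.25 -6.81]
```

Request:
play_rows([
  [[0,0,0,0,0,-2,3.1],[0,0,0,0,0,-4.5,3.1],[0,0,0,0,0,-6.8,2],[0,0,0,-3,-1.5,-6.8,0],[0,0,0,-6,-3,-6.8,0],[0,0,0,-7.3,-3.6,-6.8,0],[0,0,0,-7.3,-3.6,-6.8,0],[0,0,0,-7.3,-3.6,-6.8,0]],
])

```text
clock: 10.93
tool_pos: [0.5293, 0.0934, 0.1388]
orientation: [180.0, -0.0, -93.7]
force: [-0.8, -0.8, 0.1]
opening: 0.0008
gripper_force: 0.0
```

```bash
python3 - <<'E'
from h import *
c=lambda p:R.from_euler("z",-.0643).apply(p)+[.6146,-.0133,0]
to(c([-.092,.1,.0965]),[180,0,-93.7])
E
```

```text
rv [ 0. -0. -0.] sh [ 0.09 -0.    4.23]
```

Request:
play_rows([
  [[0,0,0,0,0,1.5,0],[0,0,0,0,0,3,0],[0,0,0,0,0,4.2,0],[0,0,0,0,0,4.2,0],[0,0,0,0,-0.5,4.2,0],[0,0,0,0,-1,4.2,0],[0,0,0,0,-1.5,4.2,0],[0,0,0,0,-1.5,4.2,0]],
])

```text
clock: 11.6
tool_pos: [0.5459, 0.0921, 0.098]
orientation: [-179.9, 0.0, -93.8]
force: [-0.3, 0.3, 0.3]
opening: 0.0003
gripper_force: 0.0
```

Request:
play_rows([
  [[0,0,0,0,-0.4,0,0],[0,0,0,0,-0.8,0,0],[0,0,0,0,-1.2,0,0],[0,0,0,0,-1.5,0,0],[0,0,0,0,-1.5,0,0]],
])

```text
clock: 12.02
tool_pos: [0.5597, 0.0909, 0.097]
orientation: [-180.0, -0.0, -93.8]
force: [1.3, 0.7, 1.0]
opening: 0.0005
gripper_force: 0.0
```

Request:
play_rows([
  [[0,0,0,0,-0.4,0,0],[0,0,0,0,-0.8,0,0],[0,0,0,0,-1,0,0],[0,0,0,0,-1,0,0]],
])

```text
clock: 12.35
tool_pos: [0.5672, 0.0901, 0.0968]
orientation: [179.8, -0.0, -93.8]
force: [-12.0, 3.4, 7.1]
opening: 0.0008
gripper_force: 5.4
```

Request:
play_rows([
  [[0,0,0,0,-0.4,0,0],[0,0,0,0,-0.7,0,0],[0,0,0,0,-0.7,0,0]],
])

```text
clock: 12.6
tool_pos: [0.5684, 0.0893, 0.0962]
orientation: [179.2, -0.2, -93.9]
force: [-33.8, 9.2, 23.1]
opening: 0.0003
gripper_force: 17.0
```

Request:
play_rows([
  [[0,0,0,0,1,0,0],[0,0,0,0,3,0,0],[0,0,0,0,4,-1,0],[0,0,0,0,5,-4,1],[0,0,0,2,6,-5,3.2],[0,0,0,5,7.5,-5,3.2],[0,0,0,7,8.4,-5,3.2],[0,0,0,7,8.4,-5,3.2]],
])

```text
clock: 13.27
tool_pos: [0.4858, 0.0232, 0.1475]
orientation: [-180.0, 0.0, -93.9]
force: [-0.8, 0.8, -0.1]
opening: 0.0279
gripper_force: 0.0
```

```bash
python3 - <<'E'
from plant import ctrl
import cv2
from h import *
to([.4890,.0225,.0695],[180,0,-93.7])
s=ctrl.snapshot("top")["color"][150:220,216:292,::-1];t=ctrl.snapshot("scene")["color"][152:222,228:304,::-1]
h=np.hstack([s,t]);cv2.imwrite("pics/b2.png",cv2.resize(h,None,fx=5,fy=5,interpolation=cv2.INTER_CUBIC))
E
```

```text
rv [-0.     0.    -0.003] sh [ 0.05 -0.33  7.8 ]
```

View pics/b2.png

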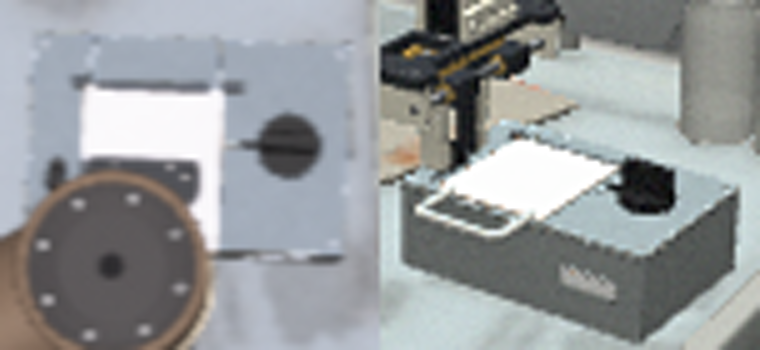

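Request:
play_rows([
  [[0,0,0,0,-0.33,0,3.2],[0,0,0,0,-0.33,2,3.2],[0,0,0,0,-0.33,4,3.2],[0,0,0,0,-0.33,5.5,3.2],[0,0,0,0,-0.33,6.8,3.2],[0,0,0,0,-0.33,7.8,3.2],[0,0,0,0,-0.33,7.8,3.2]],
])

```text
clock: 13.95
tool_pos: [0.4905, 0.0256, 0.0668]
orientation: [179.8, -0.1, -93.8]
force: [0.0, -0.3, 0.5]
opening: 0.0319
gripper_force: 0.0
```

Request:
play_rows([
  [[0,0,0,0,0,0,2],[0,0,0,0,0,0,1.4],[0,0,0,0,0,0,0.5],[0,0,0,0,0,0,0.5],[0,0,0,0,0,0,0.5],[0,0,0,0,0,0,0.5],[0,0,0,0,0,0,0.5]],
])

```text
clock: 14.53
tool_pos: [0.4881, 0.0256, 0.0687]
orientation: [179.8, 0.0, -93.9]
force: [-9.9, 8.1, 3.6]
opening: 0.0093
gripper_force: 30.0
```

Request:
play_rows([
  [[0,0,0,0,0,-0.3,0.5],[0,0,0,0,0,-0.6,0.5],[0,0,0,0,0,-0.9,0.5],[0,0,0,0,0,-1.2,0.5],[0,0,0,0,-0.05,-1.5,0.5],[0,0,0,0,-0.1,-1.8,0.5],[0,0,0,0,-0.1,-1.8,0.5]],
])

```text
clock: 15.12
tool_pos: [0.4889, 0.0256, 0.0866]
orientation: [179.7, 0.0, -93.9]
force: [-10.1, 7.5, -1.9]
opening: 0.0089
gripper_force: 30.0
```

Request:
play_rows([
  [[0,0,0,0,-0.1,-0.7,0.5],[0,0,0,0,-0.23,-1.54,0.5],[0,0,0,0,-0.42,-2.36,0.5],[0,0,0,0,-0.65,-3.16,0.5],[0,0,0,0,-0.92,-3.96,0.5],[0,0,0,0,-1.23,-4.74,0.5],[0,0,0,0,-1.57,-5.5,0.5],[0,0,0,0,-1.96,-6.25,0.5]],
])

```text
clock: 15.78
tool_pos: [0.5066, 0.0243, 0.1488]
orientation: [179.5, 0.0, -93.9]
force: [-17.7, 9.0, 6.0]
opening: 0.0094
gripper_force: 30.0
```

Request:
play_rows([
  [[0,0,0,0,-0.3,-0.73,0.5],[0,0,0,0,-0.65,-1.44,0.5],[0,0,0,0,-1.1,-2.12,0.5],[0,0,0,0,-1.6,-2.77,0.5],[0,0,0,0,-2.15,-3.4,0.5],[0,0,0,0,-2.75,-4,0.5],[0,0,0,0,-3.35,-4.57,0.5],[0,0,0,0,-4,-5.11,0.5]],
])

```text
clock: 16.45
tool_pos: [0.5478, 0.0215, 0.2019]
orientation: [179.7, 0.0, -93.8]
force: [-16.2, 5.9, 14.7]
opening: 0.0088
gripper_force: 30.0
```

Request:
play_rows([
  [[0,0,0,0,-0.6,-0.5,0.5],[0,0,0,0,-1.2,-0.95,0.5],[0,0,0,0,-1.8,-1.4,0.5],[0,0,0,0,-2.2,-1.7,0.5],[0,0,0,0,-2.2,-1.7,0.5],[0,0,0,0,-2.2,-1.7,0.5],[0,0,0,0,-2.2,-1.7,0.5],[0,0,0,0,-2.2,-1.7,0.5]],
])

```text
clock: 17.12
tool_pos: [0.5721, 0.0198, 0.2189]
orientation: [179.9, 0.0, -93.8]
force: [-6.0, 1.9, 7.1]
opening: 0.0085
gripper_force: 30.0
```

```bash
python3 - <<'E'
from plant import ctrl
from h import *
o=ctrl.get_obs();print(o["clock"],o["tool_pos"],o["force"],o["opening"],o["gripper_force"],np.abs(o["qvel"]).max())
t=o["tool_pos"];g=np.array([t[0],t[2]+.019]);print(np.arctan2(g[1]-.0885,.6563-g[0]),np.hypot(g[1]-.0885,.6563-g[0]))
for n in("top","scene"):
  s=ctrl.snapshot(n);
  for k in("hatch","selector","measuring_cylinder","weight_box","stopwatch"): print(n,k,[(d["bbox"],d["conf"]) for d in ctrl.find_in(s,k)[:1]])
E
```

```text
17.1167 [0.57211023 0.01979282 0.21892536] [-5.9844158   1.89908133  7.05944278] 0.00849499954754972 30.00553786754608 0.07115005713231018
1.0577055686474641 0.1715105103439078
top hatch []
top selector [([266.2, 175.3, 14.3, 11.1], 0.72)]
top measuring_cylinder [([121.5, 154.3, 25.6, 19.8], 0.55)]
top weight_box [([289.8, 217.5, 47.5, 17.9], 0.75)]
top stopwatch [([265.4, 173.9, 17.8, 11.0], 0.46)]
scene hatch [([249.2, 159.4, 26.8, 28.4], 0.94)]
scene selector [([262.6, 183.8, 27.1, 10.9], 0.55)]
scene measuring_cylinder [([187.9, 149.3, 11.6, 31.4], 0.64)]
scene weight_box [([271.0, 221.0, 51.4, 27.9], 0.8)]
scene stopwatch [([185.6, 204.2, 17.2, 8.4], 0.41)]
```

The hatch is held at about 1.06 rad and the arm is at rest with a 30 N grip, so I'm handing in.

```bash
python3 -c "
from plant import ctrl
print(ctrl.close_job())"
```

```text
the job is handed in; nothing more can be done
None
```

The job is handed in, and no verdict came back: the selector knob is turned to its detent facing the ridge; the hatch was caught on the first pull, so I let it down, pushed the catch fully back, and now hold it open at about 1.06 rad (about 60°).

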